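# Find the hidden catch of the microscope light source and spring its filter drawer

### The job

The filter drawer of the grey microscope light source is held shut by a concealed catch: one of the four identical flush round caps in the flat top panel is the release button, the other three are rigid blanks. Feel the caps with the closed fingertips until you find the one that gives, press it in so that the drawer springs out of the far side, then let go and move clear. Do not pick up or shift the jar on the panel or the other things lying around.

Things in the scene. Friction and masses are not known exactly. Their poses are not given: they have to be found in the camera images.
- light_box: Grey metal light source, fixed to the table, a box 200 (x) x 240 (y) x 90 mm high with a flat level top panel 90 mm above the table. Origin: centre of its underside. x points to the drawer side (away from the robot), z up. Its robot side has a lamp port and a knob standing out up to 23 mm.
- cap0 (a point): Near left cap. Centre of the face of a round cap 46 mm across, in a 50 mm hole (2 mm dark seam all round), face 1 mm below the panel (89 mm above the table). The cap here is either a rigid blank or the sprung release; they look alike and the place of the release changes from run to run. Box frame: x -60, y +80 mm.
- cap1 (a point): Near right cap. Centre of the face of a round cap 46 mm across, in a 50 mm hole (2 mm dark seam all round), face 1 mm below the panel (89 mm above the table). The cap here is either a rigid blank or the sprung release; they look alike and the place of the release changes from run to run. Box frame: x -60, y -80 mm.
- cap2 (a point): Far left cap. Centre of the face of a round cap 46 mm across, in a 50 mm hole (2 mm dark seam all round), face 1 mm below the panel (89 mm above the table). The cap here is either a rigid blank or the sprung release; they look alike and the place of the release changes from run to run. Box frame: x +60, y +80 mm.
- cap3 (a point): Far right cap. Centre of the face of a round cap 46 mm across, in a 50 mm hole (2 mm dark seam all round), face 1 mm below the panel (89 mm above the table). The cap here is either a rigid blank or the sprung release; they look alike and the place of the release changes from run to run. Box frame: x +60, y -80 mm.
- release (a joint): How far the true release button is pressed in, m: 0 = out (flush), 0.006 = fully in. Spring button: starts to move at about 1.5 N, fully in at about 4 N, springs back when let go. The catch lets go at about 0.0035. The blanks do not move at all.
- drawer (a joint): How far the filter drawer stands out of the box's far (+x) face, m: 0 = shut, 0.05 = sprung out to its stop. Once the catch lets go, a spring drives it out in about half a second, and it stays out. Front 186 mm wide, 52 mm high, standing 3 mm proud of the box when shut.
- gem_jar: Bystander: small clear closed jar, 32 mm across, 36 mm high, standing loose near the middle of the top panel, between the caps. Origin: centre of its underside.
- oil_bottle: Bystander: amber bottle, 40 mm across, 85 mm high, on the table to the left of the box. Origin: centre of its underside.
- stone_tray: Bystander: open black tray 90 x 70 x 22 mm on the table to the right of the box. Origin: centre of its underside.
- loupe: Bystander: dark metal loupe, 36 mm across, 30 mm high, on the table to the left of the box. Origin: centre of its underside.

How it is judged:
By the outcome, as a careful person would: the job done as asked, in the order asked, and still so for the second after the job is handed in, with the robot touching nothing.
It also fails if it takes over 54 s, if anything falls off the work surface, if the arm or the gripper's body presses on something with over 40 N, if the wrist force passes 120 N, or if a joint passes its speed limit or range.

### The arm

A 7-joint arm with a two-finger parallel gripper is mounted at the origin on the work surface. World frame = base frame: x ahead of the robot, y to its left, z up, the work surface at z = 0. Lengths are in m, angles in rad, forces in N, time in s.
With the tool pointing down it reaches from about 0.4 to 0.875 m from the base axis. Payload 19.3 kg.
Tool frame: the origin (TCP) lies midway between the tips of the shut fingers; the grasp point (between the pads) lies 19 mm behind it; z points along the fingers, y is the direction in which the jaws open and shut (so a half turn about z gives the same grasp; the last joint's range is limited). The gripper opens to 85 mm and grips with 20 to 120 N. Pads are 22 mm wide; open, the fingers measure 114 mm over their backs; the gripper's body (76 mm by 85 mm) begins 54 mm behind the grasp point. The pads swing forward as they close: fully open they stand 13 mm farther back than shut.
Start: joints at [1.201, 0.521, -0.036, 1.599, 0.021, 1.021, -0.113], TCP at [0.185, -0.597, 0.231] pointing down, gripper open.
Joint ranges: [-2.91, 2.91], [-0.3, 2.13], [-1.5, 1.42], [0.17, 2.43], [-1.26, 4.41], [0.16, 1.93], [-2.52, 2.52]. Speed limits (rad/s): [1.89, 1.89, 2.39, 2.39, 3.01, 3.01, 3.01].

### API

Orientations are given as [roll, pitch, yaw] about the fixed x, y, z axes, in that order (R = Rz(yaw) Ry(pitch) Rx(roll)).
In Python, from workcell import bot gives the robot as it stands.
- The arm moves only by the tool servo_tool, never from a script. Its argument "plan" is a list of rows, each a list of 5 numbers: the shift along the world's x, y, z in mm, then the turn about the world's z in rad, then the gripper's target within -1 to 1 (shut at 1, half-way at 0, fully open at -1). In form: [[tx, ty, tz, yaw, jaw], ...]. A call has exactly 10 rows; each row is the pose to reach, as a shift and turn from the pose commanded when the call began; what a row does not reach only later rows make up. A row lasts 1/12 s, in which the tool goes at most 41.7 mm and 7.16 degrees, less where a joint would pass 70% of its speed; a pose out of reach is approached as far as the arm can. A call with a gripper value outside its range is refused whole. The fingers move at their own pace and stop on an object; "squeeze" is the grip in N (left out, the last holds). Time passes only in rows, so rows that repeat a pose let the fingers close, or fill a call up. It gives the time, the measured TCP pose, the force and the opening at its end, in the units of the state.
- bot.observe(): the state, without advancing time (a new reading comes with each control period).
- bot.grab_frame(name): name is "scene" or "top"; returns the picture (400x640x3 uint8, blue, green, red); there is no depth.
- bot.calibration(name): a dict with "fx", "fy", "cx", "cy" (pixels), "T" (4x4, takes a point from camera to world coordinates). Camera axes: x right, y down, z forward; pixel columns grow to the right and rows downward; lengths in m; the calibration is good to about 2 mm. A picture is of the moment at which its call begins. calibration takes no time and is no camera call.
- bot.job_done(): hands the job in, once; it reports no verdict.
The state is a dict: "clock": time; "qpos": joint angles; "qd": joint speeds; "joint_efforts": joint torques, N m; "position": TCP position; "tool_rot": TCP orientation; "force": force on the tool from outside, world axes, zero at the start; "moment": the same for the moment, N m; "grip_width": finger opening in m.
Only numpy, scipy, OpenCV 4.12 (cv2) and the standard library are available. Lean on these libraries where they do the work, as an engineer would, in place of code of your own. Each camera call takes 0.05 s, during which the arm holds its last target.

## Working session

There is one attempt and no reset: what is moved stays moved. The work goes in short steps, Python scripts to look and compute and a tool call to move; the robot and the scene stay as the last step left them, time stands still between calls to the robot, and variables do not carry over. Pictures are saved under pics/ and viewed, and the job is handed in when it is done.

Besides the shell and the picture viewer there is one more tool, called after ">>>" by a JSON object that holds its "fn" and its "kwargs", one argument or row to a line. servo_tool: Moves the arm, as the interface text tells. Its arguments: {"type":"object","properties":{"plan":{"type":"array","items":{"type":"array","items":{"type":"number"}}},"squeeze":{"type":"number"}},"required":["plan"]}

```bash
mkdir -p pics
python3 - <<'E'
from workcell import bot
import cv2
for n in("scene","top"):
    cv2.imwrite(f"pics/{n}0.png",bot.grab_frame(n))
    c=bot.calibration(n);print(n,{k:(v if k!='T' else v) for k,v in c.items()})
print(bot.observe())
E
```

```text
scene {'fx': 445.97902440994466, 'fy': 445.97902440994466, 'cx': 323.1940342948965, 'cy': 196.0616270524179, 'T': array([[ 0.01598012,  0.76725359, -0.64114473,  1.06976906],
       [ 0.999864  , -0.01487728,  0.00711742,  0.01355961],
       [-0.00407763, -0.64117127, -0.76738698,  0.70390466],
       [ 0.        ,  0.        ,  0.        ,  1.        ]])}
top {'fx': 389.65753736441053, 'fy': 389.65753736441053, 'cx': 319.6315168483026, 'cy': 195.5072409179711, 'T': array([[-0.01191752, -0.9980559 ,  0.06117503,  0.52406522],
       [-0.99976138,  0.01301329,  0.01754503,  0.0299064 ],
       [-0.01830701, -0.06095134, -0.99797284,  0.76711683],
       [ 0.        ,  0.        ,  0.        ,  1.        ]])}
{'clock': 0.1, 'qpos': array([ 1.20081432,  0.52196402, -0.03631911,  1.59991196,  0.0212507 ,
        1.02109163, -0.11280039]), 'qd': array([-0.00150068, -0.0017438 ,  0.00044124, -0.0022355 ,  0.0026005 ,
       -0.00010537, -0.00015275]), 'joint_efforts': array([ 4.55533736e-03, -9.28491497e+01,  1.98495492e+00, -3.70531905e+01,
        1.82707433e-02,  5.40423556e-03,  5.14092312e-05]), 'position': array([ 0.18443878, -0.59687369,  0.23079138]), 'tool_rot': array([-3.14061012e+00,  1.14865853e-04,  2.99789284e-01]), 'force': array([-0.19619458, -0.13796776, -0.02205547]), 'moment': array([-0.00566555,  0.00695903, -0.04509033]), 'grip_width': 0.08527950050520687}
```

View pics/scene0.png

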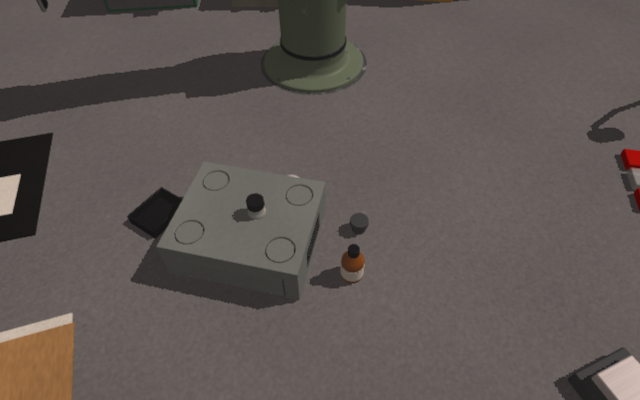

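View pics/top0.png

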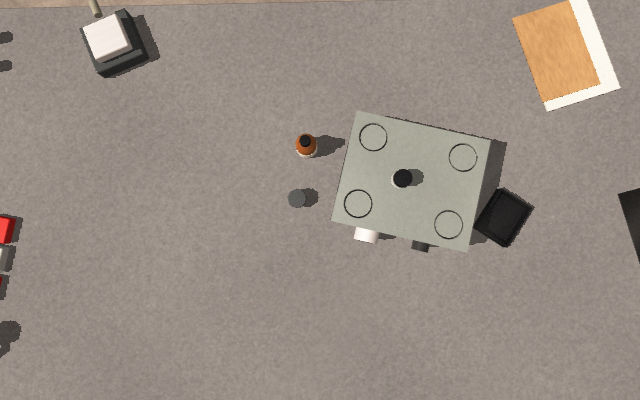

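The top view shows the box rotated slightly. The caps are at about (358,203) near left, (449,225) near right, (373,137) far left and (463,157) far right, with the jar at (403,178). Scene caps are near (300,195), (216,180), (281,250) and (189,232).

```bash
cat > h.py <<'E'
import numpy as np
from workcell import bot
def px2w(n,u,v,z):
    c=bot.calibration(n);T=c["T"]
    d=T[:3,:3]@np.array([(u-c["cx"])/c["fx"],(v-c["cy"])/c["fy"],1]);o=T[:3,3]
    return o+d*(z-o[2])/d[2]
E
python3 - <<'E'
from h import *
import cv2
B=np.array([[-60,80],[-60,-80],[60,80],[60,-80]])/1000
for n,g in(("top",[(358,203),(449,225),(373,137),(463,157)]),("scene",[(300,195),(216,180),(281,250),(189,232)])):
    im=cv2.cvtColor(cv2.imread(f"pics/{n}0.png"),cv2.COLOR_BGR2GRAY)
    P=[]
    for u,v in g:
        r=20;s=cv2.resize(im[v-r:v+r+1,u-r:u+r+1],None,fx=4,fy=4,interpolation=cv2.INTER_CUBIC)
        bg=cv2.medianBlur(im,21)[v,u]
        m=(s<bg*0.8).astype(np.uint8)
        cs,_=cv2.findContours(m,cv2.RETR_EXTERNAL,cv2.CHAIN_APPROX_NONE)
        c=min((c for c in cs if len(c)>60),key=lambda c:abs(cv2.minEnclosingCircle(c)[1]-52),default=None)
        if c is None: print('none');P.append(px2w(n,u,v,.089));continue
        e=cv2.fitEllipse(c);uu=u-r+(e[0][0]+.5)/4-.5;vv=v-r+(e[0][1]+.5)/4-.5
        P.append(px2w(n,uu,vv,.089));print(n,round(uu,1),round(vv,1),np.round(np.array(e[1])/4,1),P[-1].round(4))
    P=np.array(P)[:,:2];c=P.mean(0);H=B.T@(P-c);a=np.arctan2(H[0,1]-H[1,0],H[0,0]+H[1,1])
    R=np.array([[np.cos(a),-np.sin(a)],[np.sin(a),np.cos(a)]])
    Q=B@R.T+c
    print(n,"box",c.round(4),"yaw",a.round(4));print("fit",Q.round(4).tolist(),"res mm",((P-Q)*1e3).round(1).tolist())
print("jar",px2w("top",402,179,.126), px2w("scene",255,201,.126))
E
```

```text
top 357.6 203.3 [28.9 29.3] [ 0.5513 -0.0241  0.089 ]
top 448.1 224.3 [28.8 29.7] [ 0.513  -0.1792  0.089 ]
top 372.8 136.8 [28.3 29. ] [ 0.6676 -0.0527  0.089 ]
top 462.5 157.1 [27.2 27.9] [ 0.6293 -0.2079  0.089 ]
top box [ 0.5903 -0.116 ] yaw -0.2416
fit [[0.5512, -0.024], [0.5129, -0.1793], [0.6677, -0.0527], [0.6294, -0.208]] res mm [[0.1, -0.1], [0.1, 0.1], [-0.1, -0.0], [-0.1, 0.1]]
scene 295.3 197.9 [25. 35.] [ 0.5594 -0.0308  0.089 ]
scene 212.2 183.0 [22.2 34.6] [ 0.5207 -0.1849  0.089 ]
scene 279.9 249.6 [24.7 29.8] [ 0.6685 -0.0533  0.089 ]
scene 188.3 232.7 [23.4 31.5] [ 0.6321 -0.2091  0.089 ]
scene box [ 0.5952 -0.1195] yaw -0.2279
fit [[0.5548, -0.028], [0.5187, -0.1839], [0.6717, -0.0551], [0.6356, -0.211]] res mm [[4.6, -2.8], [2.0, -1.0], [-3.2, 1.9], [-3.5, 1.9]]
jar [ 0.58882547 -0.09478216  0.126     ] [ 0.59549555 -0.09542165  0.126     ]
```

>>> {"fn": "servo_tool", "kwargs": {
  "plan": [
    [10,12,0,0,1],
    [30,38,0,0,1],
    [52,66,-5,0,1],
    [74,94,-10,0,1],
    [96,122,-20,0,1],
    [118,150,-30,0,1],
    [140,178,-40,0,1],
    [160,203,-50,0,1],
    [180,229,-60,0,1],
    [200,254,-65,0,1]
  ],
  "squeeze": 20
}}

```text
clock: 0.93
position: [0.385, -0.3408, 0.1653]
tool_rot: [-3.14, 0.001, 0.3]
force: [0.2, -0.7, -0.4]
grip_width: -0.0003
```

>>> {"fn": "servo_tool", "kwargs": {
  "plan": [
    [22,28,0,0,1],
    [44,56,-5,0,1],
    [66,84,-15,0,1],
    [88,112,-25,0,1],
    [108,138,-40,0,1],
    [122,155,-50,0,1],
    [128.5,164,-60,0,1],
    [128.5,164,-64,0,1],
    [128.5,164,-66,0,1],
    [128.5,164,-66,0,1]
  ]
}}

```text
clock: 1.77
position: [0.512, -0.1803, 0.1001]
tool_rot: [3.142, 0.001, 0.298]
force: [-0.1, 0.4, 0.2]
grip_width: -0.0002
```

Run:
```python
from h import *
o=bot.observe();print(o["position"],o["force"],o["tool_rot"])
```

```text
[ 0.51202214 -0.1803125   0.10005276] [-0.12960556  0.43334384  0.2413243 ] [3.14150879e+00 1.11465063e-03 2.98357016e-01]
```

>>> {"fn": "servo_tool", "kwargs": {
  "plan": [
    [0.5,0.5,-3,0,1],
    [0.5,0.5,-6,0,1],
    [0.5,0.5,-8,0,1],
    [0.5,0.5,-9,0,1],
    [0.5,0.5,-10,0,1],
    [0.5,0.5,-11,0,1],
    [0.5,0.5,-11.5,0,1],
    [0.5,0.5,-12,0,1],
    [0.5,0.5,-12.5,0,1],
    [0.5,0.5,-12.5,0,1]
  ]
}}

```text
clock: 2.6
position: [0.5136, -0.1788, 0.089]
tool_rot: [3.141, -0.0, 0.3]
force: [-8.0, 2.2, 27.6]
grip_width: -0.0003
```

Cap1 is rigid: 27 N and no give. Next is cap3.

>>> {"fn": "servo_tool", "kwargs": {
  "plan": [
    [0,0,4,0,1],
    [0,0,12.5,0,1],
    [20,-5,14,0,1],
    [45,-11,14,0,1],
    [70,-17.5,14,0,1],
    [95,-24,14,0,1],
    [110,-27.5,14,0,1],
    [116,-29,13,0,1],
    [116,-29,10,0,1],
    [116,-29,7,0,1]
  ]
}}

```text
clock: 3.43
position: [0.6288, -0.2075, 0.0945]
tool_rot: [-3.141, 0.001, 0.3]
force: [-0.2, -0.3, -0.1]
grip_width: -0.0003
```

>>> {"fn": "servo_tool", "kwargs": {
  "plan": [
    [0,0,-1,0,1],
    [0,0,-2,0,1],
    [0,0,-3,0,1],
    [0,0,-4,0,1],
    [0,0,-5,0,1],
    [0,0,-5.5,0,1],
    [0,0,-6,0,1],
    [0,0,-6.5,0,1],
    [0,0,-6.5,0,1],
    [0,0,-6.5,0,1]
  ]
}}

```text
clock: 4.27
position: [0.6295, -0.2076, 0.0884]
tool_rot: [-3.142, 0.0, 0.3]
force: [-1.9, 0.1, 3.7]
grip_width: 0.0002
```

>>> {"fn": "servo_tool", "kwargs": {
  "plan": [
    [0,0,-0.3,0,1],
    [0,0,-0.6,0,1],
    [0,0,-0.9,0,1],
    [0,0,-1,0,1],
    [0,0,-1,0,1],
    [0,0,-1,0,1],
    [0,0,-1,0,1],
    [0,0,-1,0,1],
    [0,0,-1,0,1],
    [0,0,-1,0,1]
  ]
}}

```text
clock: 5.1
position: [0.6295, -0.2076, 0.0873]
tool_rot: [-3.142, 0.0, 0.3]
force: [-3.5, 0.2, 4.2]
grip_width: -0.0004
```

Cap3 gave 1.1 mm for only +0.5 N, so it looks like the release. Pressing on.

>>> {"fn": "servo_tool", "kwargs": {
  "plan": [
    [0,0,-0.5,0,1],
    [0,0,-1,0,1],
    [0,0,-1.5,0,1],
    [0,0,-2,0,1],
    [0,0,-2.5,0,1],
    [0,0,-3,0,1],
    [0,0,-3.3,0,1],
    [0,0,-3.3,0,1],
    [0,0,-3.3,0,1],
    [0,0,-3.3,0,1]
  ]
}}

```text
clock: 5.93
position: [0.6296, -0.2077, 0.0841]
tool_rot: [3.141, -0.0, 0.3]
force: [-1.5, -0.3, 3.2]
grip_width: 0.0002
```

Run:
```python
from h import *
import cv2
cv2.imwrite("pics/t1.png",bot.grab_frame("top"));cv2.imwrite("pics/s1.png",bot.grab_frame("scene"))
```

```text
(no output)
```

View pics/s1.png

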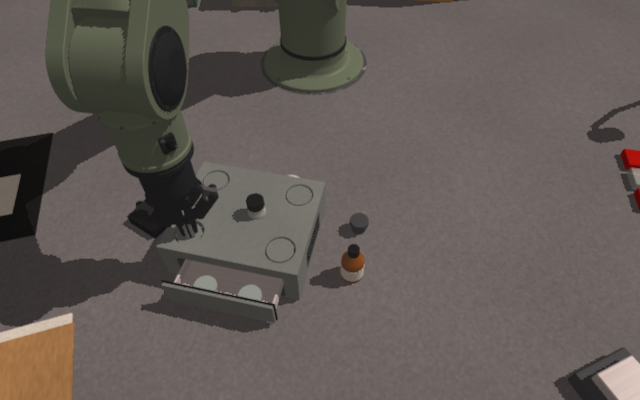

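The scene view shows the drawer sprung out, with its front edge from about (165,288) to (275,315). The jar is still at (256,205). Now I'll lift straight up and move clear.

>>> {"fn": "servo_tool", "kwargs": {
  "plan": [
    [0,0,3,0,1],
    [0,0,8,0,1],
    [0,0,18,0,1],
    [0,0,35,0,1],
    [0,0,55,0,1],
    [0,0,75,0,1],
    [0,0,95,0,1],
    [0,0,110,0,1],
    [0,0,120,0,1],
    [0,0,120,0,1]
  ]
}}

```text
clock: 6.87
position: [0.6304, -0.2079, 0.2067]
tool_rot: [3.14, -0.003, 0.3]
force: [-0.1, 0.2, -0.2]
grip_width: -0.0003
```

>>> {"fn": "servo_tool", "kwargs": {
  "plan": [
    [-10,-10,5,0,1],
    [-30,-30,10,0,1],
    [-55,-55,15,0,1],
    [-80,-80,20,0,1],
    [-105,-105,20,0,1],
    [-130,-130,20,0,1],
    [-150,-150,20,0,1],
    [-160,-160,20,0,1],
    [-160,-160,20,0,1],
    [-160,-160,20,0,1]
  ]
}}

```text
clock: 7.7
position: [0.4689, -0.3678, 0.2235]
tool_rot: [-3.141, 0.0, 0.298]
force: [0.8, 0.4, -0.6]
grip_width: 0.0
```

Run:
```python
from h import *
import cv2
a=bot.grab_frame("top");b=bot.grab_frame("scene")
cv2.imwrite("pics/f1.png",cv2.resize(np.vstack([a,b]),None,fx=.75,fy=.75))
o=bot.observe();print(o["clock"],o["force"],abs(o["qd"]).max())
```

```text
7.8 [-0.25888573  0.79741923  0.05885783] 0.012264749161006104
```

View pics/f1.png

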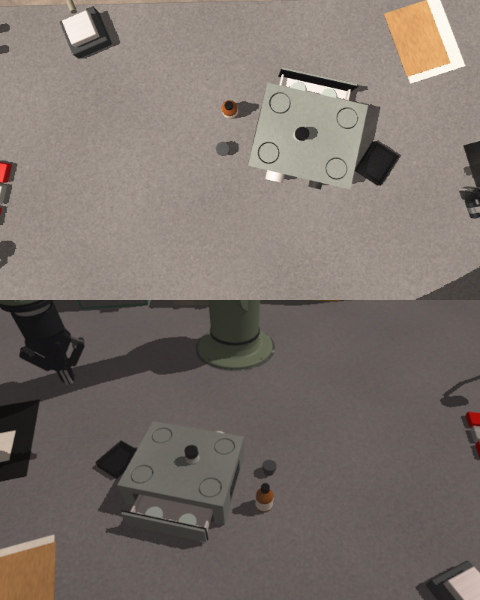

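The two views show the drawer out (front edge at about (280,72)–(357,88) in the top half). The jar, bottle, loupe and tray are where they started, and the arm is clear.

```bash
python3 -c "
from workcell import bot
print(bot.job_done())"
```

```text
the job is handed in; nothing more can be done
None
```

The drawer is open: the release turned out to be cap3 (far right). I handed the job in at about 7.8 s.

- **Feeling the caps:** I located the caps from the top camera; the fit to the given layout was within 0.1 mm. Cap1 (near right) was rigid: about 28 N with no movement. Cap3 gave way at about 4 N. I did not need to touch cap0 or cap2.
- **Pressing:** I pushed cap3 in about 5 mm, and a picture showed the drawer sprung out of the far side. I then lifted straight up and moved clear.
- **Last checks:** The final pictures show the drawer still out. By eye, the jar, bottle, loupe and tray had not moved. The arm was clear, with no more than about 1 N measured on the tool.
- **Disagreement:** The scene-camera fit of the caps differed from the top-camera fit by 4–6 mm, with residuals up to 5 mm. I used the top-camera fit, and contact came at the expected height.

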